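# Hang the pump carrier on the dosing stand's twin pins

## Robot

A 6-joint arm with a two-finger parallel gripper is mounted at the origin on the work surface. World frame = base frame: x ahead of the robot, y to its left, z up, the work surface at z = 0. Lengths are in m, angles in rad, forces in N, time in s.
With the tool pointing down it reaches from about 0.35 to 0.975 m from the base axis. Payload 17.4 kg.
Tool frame: the origin (TCP) lies at the very end of the fingers, on their centre line; the grasp point (between the pads) lies 19 mm behind it; z points along the fingers, x is the direction in which the jaws open and shut, and the axes are right-handed (so a half turn about z gives the same grasp; the last joint's range is limited). The gripper opens to 85 mm and grips with 20 to 120 N. Pads are 22 mm wide; open, the fingers measure 114 mm over their backs; the gripper's body (76 mm by 85 mm) begins 54 mm behind the grasp point. The pads swing forward as they close: fully open they stand 13 mm farther back than shut.
Start: joints at [1.219, 0.116, 1.442, -0, 1.584, -0.038], TCP at [0.208, 0.642, 0.231] pointing down, gripper open.
Joint ranges: [-2.83, 2.83], [-0.83, 2.19], [0.07, 2.5], [-1.14, 4.28], [0.01, 3], [-2.97, 2.97]. Speed limits (rad/s): [1.89, 1.89, 2.22, 3.14, 3.14, 3.14].

## Interface

Orientations are given as a unit quaternion [x, y, z, w].
In Python, from rig import get_obs, optics, order gives the robot as it stands.
- The arm moves only by the tool move_arm, never from a script. Its argument "increments" is a list that holds one entry, the list of rows, each a list of 5 numbers: the shift along the world's x, y, z normalised to -1 to 1, where 1 is 20 cm, then the turn about the world's z normalised to -1 to 1, where 1 is 90 degrees, then the closure in counts, from 0 (fully open) to 255 (shut). In form: [[[x, y, z, turn, fingers], ...]]. A call has 1 to 5 rows; each row is the pose to reach, as a shift and turn from the pose measured when the call began; what a row does not reach only later rows make up. A row lasts 1/12 s, in which the tool goes at most 41.7 mm and 7.16 degrees, less where a joint would pass 70% of its speed; a pose out of reach is approached as far as the arm can. A call with a number of a shift or a turn outside -1 to 1 is refused whole. A call with a gripper value outside its range is refused whole. The fingers move at their own pace and stop on an object; "newtons" is the grip in N (left out, the last holds). Time passes only in rows, so rows that repeat a pose let the fingers close. It gives the time, the measured TCP pose, the force and the opening at its end, in the units of the state.
- get_obs(): the state, without advancing time (a new reading comes with each control period).
- optics.capture(name): name is "scene" or "top" or "wrist"; returns the picture (384x512x3 uint8, red, green, blue); there is no depth.
- optics.get_calibration(name): a dict with "fx", "fy", "cx", "cy" (pixels), "rvec" (rotation vector, rad) and "tvec" (3), from world to camera coordinates, as OpenCV has them. Camera axes: x right, y down, z forward; pixel columns grow to the right and rows downward; lengths in m; the calibration is good to about 2 mm. A picture is of the moment at which its call begins: read the wrist's pose just before it. get_calibration takes no time and is no camera call; for the wrist camera it gives the pose at the moment of the call.
- order.finish_job(): hands the job in, once; it reports no verdict.
The state is a dict: "clock": time; "joint_positions": joint angles; "joint_vel": joint speeds; "effort": joint torques, N m; "tcp_pos": TCP position; "eef_rot": TCP orientation; "contact_force": force on the tool from outside, world axes, zero at the start; "ft_torque": the same for the moment, N m; "opening": opening from 0.0 (shut) to 1.0 (fully open).
Only numpy, scipy, OpenCV 4.12 (cv2) and the standard library are available. Lean on these libraries where they do the work, as an engineer would, in place of code of your own. Each camera call takes 0.05 s, during which the arm holds its last target. There are 200 camera calls.

## Task

Draw the pump carrier out from under the riser shelf and let go of it flat on the bench, clear of the shelf; then take it again near its balance point, so that it can be carried level to the dosing stand. Its two pins may be clamped a little off their usual place, so feel for them: hang the carrier with a pin through each hole, tongue between the fork uprights, lying flat and fully home on the pin block, and let go. Leave the bottles, beaker, dish, jar and box standing where they are.

Things in the scene. Friction and masses are not known exactly. Their poses are not given: they have to be found in the camera images.
- carrier_mid (a point): Pump carrier, a lopsided aluminium part 196 mm long lying flat on the bench. Its x runs along it towards the pump, y across, z up. Point on its centre line, 22 mm above its underside; 'x' in the carrier's entries is in mm from here. Plate 8 mm thick: tongue 36 mm wide from x=-92 to -8, body 76 mm wide from -8 to +104. At the start all but the tongue is under the riser shelf.
- tab (a point): Centre of the carrier's pull tab, an upright aluminium block at the tongue's end, x=-87: 10 mm along the carrier, 30 mm across, from 8 to 34 mm above the carrier's underside; point 21 mm above the underside. Axes as carrier_mid.
- rib (a point): Centre of the carrier's grip rib, an upright aluminium web on the centre line: 62 mm long (x=-8 to +54), 12 mm thick across, from 8 to 44 mm above the underside; point at x=+23, 26 mm above the underside. The balance point is unknown, somewhere between x=+27 and +48: try it with a small lift. Axes as carrier_mid.
- hole_outer (a point): Upper mouth of the outer of the carrier's two through holes, 15 mm in diameter, on the tongue's centre line at x=-68, 8 mm above the underside. Axes as carrier_mid.
- hole_inner (a point): Upper mouth of the inner hole, likewise 15 mm in diameter, at x=-22, 8 mm above the underside. Axes as carrier_mid.
- pump_top (a point): Middle of the top of the white pump fixed at the carrier's heavy end: pump from x=+61 to +103, 68 mm wide, top 54 mm above the underside. Its weight is unknown; carrier and pump weigh 0.4 to 0.7 kg together. Axes as carrier_mid.
- riser: Low fixed riser shelf at the robot's left, 300 mm (its x) by 170 mm (its y), on four thin corner legs; board's underside 85 mm, top 99 mm above the bench. Origin on the bench under its centre. The tongue sticks out at its -y edge, 85 mm from the origin.
- seat (a point): Fixed dosing stand, white base 250 x 130 x 40 mm at the robot's right; x along it, y across, z up. Point at its middle, 50 mm above the bench: the level of the top of the steel pin block (44 mm wide, x about -85 to +60), where the carrier's underside rests when hung, its x pointing as the stand's x. With the pin block in mid position the hung carrier_mid is straight above this point.
- pins (a point): Nominal place midway between two upright steel pins at seat level, 45 mm from seat towards -x. Pins 46 mm apart along x, 10 mm in diameter, tips slightly rounded, 18 mm above seat level. Their block is clamped anywhere up to 10 mm either way along x from nominal; this shift is NOT in the reading: find it by touch or by eye. Across they are centred within 0.5 mm. Axes as seat.
- fork (a point): Point midway between the tops of two aluminium fork uprights fixed on the stand's -x end, 90 mm above seat level, 85 mm from seat towards -x. Each is 42 mm along x; the inner faces are 60 mm apart. The hung tongue lies between them; a gripper has no room at the tab there. Axes as seat.
- bottle_a: Bystander: amber glass bottle 150 mm tall, 74 mm across, standing on the riser shelf; origin under its centre
- bottle_b: Bystander: white plastic jar 110 mm tall, 60 mm across, standing on the riser shelf; origin under its centre
- bottle_c: Bystander: large amber glass bottle 170 mm tall, 84 mm across, far side of the bench; origin under its centre
- beaker: Bystander: glass beaker 85 mm tall, 72 mm across, on the bench; origin under its centre
- dish: Bystander: shallow white dish 18 mm tall, 72 mm across, on the bench nearest the robot; origin under its centre
- jar: Bystander: small amber jar with a black cap, 75 mm tall, 56 mm across, on the bench; origin under its centre
- tipbox: Bystander: closed grey box 110 x 75 x 50 mm on the bench at the robot's right; origin under its centre
There are look-alikes about, which are no part of the job. Leave any red look-alike of the part that bears carrier_mid alone.

How it is judged:
On the way:
1. the carrier lies flat on the bench, clear of the riser shelf (its middle at least 125 mm from the shelf's centre line, on the -y side), and is let go (y of carrier_mid in the frame of riser below -0.125 m and height (world z) of carrier_mid below 0.027 m and angle between carrier_mid's own z axis and vertical below 0.06 rad and contact force between the fingers and carrier below 0.2 N), for 0.2 s.
At the end, for the whole second after the job is handed in: The carrier lies flat (within 0.05 rad) and fully home on the pin block, a pin through each hole: its underside within 3.5 mm of the seat level, carrier_mid within 14 mm along and 6 mm across of the seat point, tongue between the fork uprights (tab on the stand's -x side), at rest and let go (x of carrier_mid in the frame of seat between -0.014 and 0.014 m and y of carrier_mid in the frame of seat between -0.006 and 0.006 m and z of carrier_mid in the frame of seat between 0.0185 and 0.0255 m and angle between carrier_mid's own z axis and vertical below 0.05 rad and x of tab in the frame of seat below -0.06 m and linear speed of carrier below 0.02 m/s and contact force between the fingers and carrier below 0.2 N); the robot touches nothing.
It fails at once if the lifted carrier (middle more than 50 mm above the bench) tilts more than 0.2 rad (height (world z) of carrier_mid above 0.05 m and angle between carrier_mid's own z axis and vertical above 0.2 rad).
It fails at once if a bystander bottle, beaker, dish, jar or box is moved more than 30 mm or tipped over (distance of any of bottle_a, bottle_b, bottle_c, beaker, dish, jar, tipbox from where it was at the start of the episode above 0.03 m or angle between any of bottle_a, bottle_b, bottle_c, beaker, dish, jar, tipbox's own z axis and vertical above 0.4 rad).
It also fails if it takes over 72 s, if anything falls off the work surface, if the arm or the gripper's body presses on something with over 40 N, if the wrist force passes 120 N, or if a joint passes its speed limit or range.

## Working session

There is one attempt and no reset: what is moved stays moved. The work goes in short steps, Python scripts to look and compute and a tool call to move; the robot and the scene stay as the last step left them, time stands still between calls to the robot, and variables do not carry over. Pictures are saved under pics/ and viewed, about 8 in all and at most 12, crops included, and the job is handed in when it is done.

Besides the shell and the picture viewer there is one more tool, called after "Request:" as name([rows], argument=value, ...), one row to a line, values as JSON. move_arm: Moves the arm, as the interface text tells. Its arguments: {"type":"object","properties":{"increments":{"type":"array"},"newtons":{"type":"number"}},"required":["increments"]}

```bash
mkdir -p pics; cat > h.py <<'E'
import numpy as np, cv2
from rig import get_obs, optics, order
def cap(n,f=None):
    c=optics.get_calibration(n); im=optics.capture(n)
    if f: cv2.imwrite('pics/'+f,cv2.cvtColor(im,cv2.COLOR_RGB2BGR))
    return im,c
def ray(c,u,v,z):
    R=cv2.Rodrigues(np.array(c['rvec'],float))[0]; t=np.array(c['tvec'],float).ravel()
    o=-R.T@t; d=R.T@np.array([(u-c['cx'])/c['fx'],(v-c['cy'])/c['fy'],1])
    return o+d*(z-o[2])/d[2]
def proj(c,P):
    K=np.array([[c['fx'],0,c['cx']],[0,c['fy'],c['cy']],[0,0,1]],float)
    return cv2.projectPoints(np.array(P,float).reshape(-1,3),np.array(c['rvec'],float),np.array(c['tvec'],float),K,None)[0].reshape(-1,2)
E
python3 - <<'E'
from h import *
s,c=cap('scene','s0.png');t,c2=cap('top','t0.png');w,c3=cap('wrist','w0.png')
a=np.hstack([s,t])
g=cv2.cvtColor(np.vstack([np.hstack([s,t])]),cv2.COLOR_RGB2BGR)
print(c,c2,c3,get_obs())
E
```

```text
{'fx': 468.875583586447, 'fy': 468.875583586447, 'cx': 263.4895569314278, 'cy': 191.3834622144244, 'rvec': array([ 2.31794372,  1.10750416, -0.36212557]), 'tvec': array([-0.32329393, -0.28813059,  2.00591815])} {'fx': 384.8658011382208, 'fy': 384.8658011382208, 'cx': 257.1401609785894, 'cy': 187.25930980374224, 'rvec': array([ 2.14465847, -2.20382667,  0.1167066 ]), 'tvec': array([-0.00636432,  0.55402596,  1.34601985])} {'fx': 283.4808252817602, 'fy': 283.4808252817602, 'cx': 254.44767832041703, 'cy': 196.73845797096365, 'rvec': array([-2.33718049, -1.69829355, -0.25291508]), 'tvec': array([-0.67464805, -0.03701836,  0.38045848])} {'clock': 0.15, 'joint_positions': array([ 1.21920225e+00,  1.16367836e-01,  1.44206684e+00, -2.85748553e-05,
        1.58397369e+00, -3.77738651e-02]), 'joint_vel': array([-0.00083427, -0.00174075, -0.00349218,  0.00023094,  0.00139626,
        0.00055301]), 'effort': array([ 1.06912015e-03, -7.32509995e+01, -6.32842398e+01, -5.36806192e-05,
        5.13942636e-03,  3.89453453e-05]), 'tcp_pos': array([0.20832627, 0.64191912, 0.23076505]), 'eef_rot': array([ 8.08917377e-01,  5.87922197e-01, -3.30786636e-04,  2.39023488e-04]), 'contact_force': array([0.68439724, 0.41906439, 0.20218671]), 'ft_torque': array([ 0.00019009,  0.01585669, -0.01253608]), 'opening': 1.00101252181228}
```

View pics/t0.png

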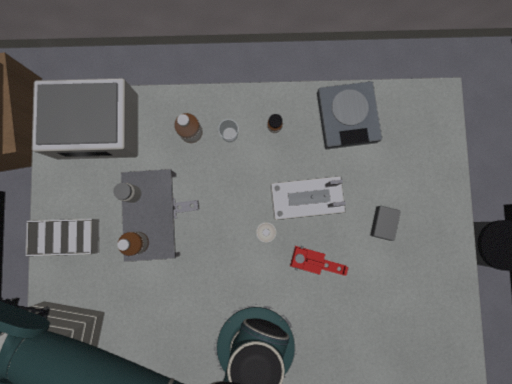

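View pics/s0.png

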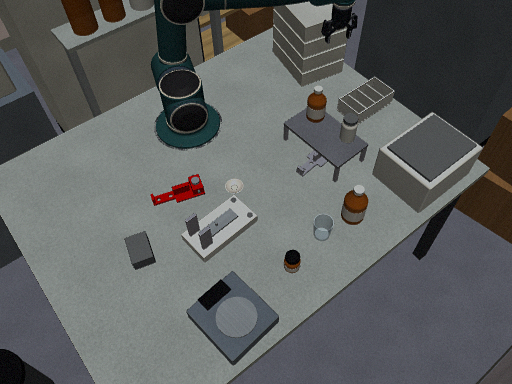

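Top view: the robot is at the bottom (about 257,350), with world x up the image and y to the left. Candidates for the carrier are the grey tongue sticking out from the shelf at top (187,207) / scene (312,162), and the red look-alike at top (320,263) / scene (180,190). By the description I choose the grey one. Next is one close crop to check that choice and the stand.

```bash
python3 - <<'E'
from h import *
t=cv2.imread('pics/t0.png');w=cv2.imread('pics/w0.png')
a=cv2.resize(t[155:275,110:210],(400,480),interpolation=cv2.INTER_CUBIC)
b=cv2.resize(t[165:230,262:362],(400,260),interpolation=cv2.INTER_CUBIC)
w2=cv2.resize(w,(400,300))
out=np.zeros((600,800,3),np.uint8); out[:480,:400]=a; out[:260,400:]=b; out[270:570,400:]=w2
cv2.imwrite('pics/c1.png',out)
c=optics.get_calibration('top')
for n,u,v,z in [('tab',196,206,.034),('riser corners',123,172,.099),('',172,170,.099),('',175,258,.099),('',124,261,.099),('dish',266,232,.018),('beaker',229,130,0.04),('bc',187,124,.1),('bottle_a',123,244,.25),('b',123,190,.2),('seat',308,198,.05),('tip',386,223,.05),('red',320,263,.02)]: print(n,ray(c,u,v,z).round(3))
E
```

```text
tab [0.492 0.196 0.034]
riser corners [0.611 0.432 0.099]
 [0.613 0.266 0.099]
 [0.318 0.258 0.099]
 [0.313 0.427 0.099]
dish [ 0.394 -0.049  0.018]
beaker [0.761 0.074 0.04 ]
bc [0.771 0.214 0.1  ]
bottle_a [0.375 0.379 0.25 ]
b [0.539 0.397 0.2  ]
seat [ 0.509 -0.198  0.05 ]
tip [ 0.414 -0.467  0.05 ]
red [ 0.28  -0.236  0.02 ]
```

View pics/c1.png

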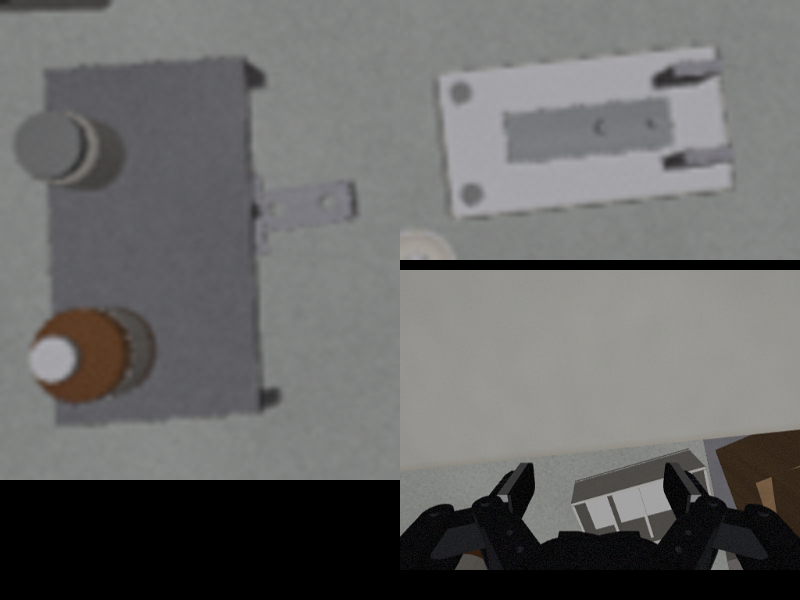

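The crop confirms it: grey carrier, pull tab at crop (350,200), holes at (330,203) and (279,210). The stand has its fork on the right (-y) and its pins at crop (600,127) and (651,124). So the carrier and stand x axes both run roughly along world +y.

```bash
python3 - <<'E'
from h import *
c=optics.get_calibration('top')
A=lambda u,v:(110+u/4,155+v/4)
B=lambda u,v:(262+(u-400)/4,165+v/4)
P=lambda n,q,z:print(n,ray(c,*q,z).round(4))
P('tabtop',A(350,200),.034);P('ho',A(330,203),.008);P('hi',A(279,210),.008)
P('pin i',B(600,127),.068);P('pin o',B(651,124),.068)
for q in [(503,112),(507,162),(669,97),(673,148)]:P('blk',B(*q),.05)
for q in [(438,76),(716,46),(733,187),(454,217)]:P('base',B(*q),.04)
cw=optics.get_calibration('wrist');R=cv2.Rodrigues(cw['rvec'])[0];print('cam',-R.T@cw['tvec'],R)
E
```

```text
tabtop [0.4957 0.1909 0.034 ]
ho [0.495  0.2127 0.008 ]
hi [0.4899 0.2586 0.008 ]
pin i [ 0.5116 -0.2098  0.068 ]
pin o [ 0.513 -0.254  0.068]
blk [ 0.5283 -0.128   0.05  ]
blk [ 0.4844 -0.1299  0.05  ]
blk [ 0.5376 -0.2743  0.05  ]
blk [ 0.4927 -0.2757  0.05  ]
base [ 0.5626 -0.0725  0.04  ]
base [ 0.5828 -0.3201  0.04  ]
base [ 0.4575 -0.3289  0.04  ]
base [ 0.4379 -0.0826  0.04  ]
cam [0.13621953 0.66572077 0.37364946] [[ 0.30911027  0.95102522 -0.001365  ]
 [ 0.90929644 -0.29512612  0.29339488]
 [ 0.27862308 -0.09193256 -0.95599037]]
```

Request:
move_arm([
  [[0, 0, 0.25, -0.08, 0], [0, 0, 0.5, -0.16, 0], [0, 0, 0.5, -0.24, 0], [0.1, -0.16, 0.5, -0.32, 0], [0.2, -0.32, 0.5, -0.4, 0]],
], newtons=40)

```text
clock: 0.57
tcp_pos: [0.2481, 0.578, 0.3313]
eef_rot: [0.951, 0.309, -0.0, -0.0]
contact_force: [0.7, 0.9, 0.0]
opening: 0.999
```

Request:
move_arm([
  [[0.11, -0.17, 0, -0.08, 0], [0.22, -0.34, 0, -0.16, 0], [0.33, -0.51, 0, -0.24, 0], [0.44, -0.68, 0, -0.32, 0], [0.54, -0.84, 0, -0.32, 0]],
])

```text
clock: 0.98
tcp_pos: [0.3567, 0.4081, 0.3311]
eef_rot: [0.998, 0.058, -0.0, -0.0]
contact_force: [1.2, 0.9, 0.1]
opening: 1.0
```

Request:
move_arm([
  [[0.12, -0.17, 0, 0, 0], [0.24, -0.34, 0, 0, 0], [0.36, -0.51, 0, 0, 0], [0.48, -0.68, 0, 0, 0], [0.6, -0.85, 0, 0, 0]],
])

```text
clock: 1.4
tcp_pos: [0.4763, 0.2376, 0.3312]
eef_rot: [0.998, 0.058, 0.0, -0.0]
contact_force: [0.2, 0.7, 0.1]
opening: 1.003
```

Request:
move_arm([
  [[0.1, -0.2, -0.1, 0, 0], [0.1, -0.24, -0.3, 0, 0], [0.1, -0.24, -0.5, 0, 0], [0.1, -0.24, -0.65, 0, 0], [0.1, -0.24, -0.65, 0, 0]],
])

```text
clock: 1.82
tcp_pos: [0.4942, 0.1883, 0.1942]
eef_rot: [0.998, 0.058, -0.004, 0.001]
contact_force: [-0.2, -0.1, -1.5]
opening: 1.0
```

```bash
python3 - <<'E'
from h import *
w,c=cap('wrist','w1.png');o=get_obs();print(o['tcp_pos'],o['eef_rot']); np.save('w1c.npy',c,allow_pickle=True)
print(proj(c,[o['tcp_pos'],[.497,.193,.034],[.495,.2127,.008],[.4899,.2586,.008]]))
E
```

```text
[0.49518248 0.18897919 0.19856635] [ 9.98298185e-01  5.82613094e-02 -2.48483977e-03  4.23335029e-04]
[[257.96325262 253.62478566]
 [259.62737273 177.39862846]
 [259.77578937 155.63970225]
 [260.20762292 114.27149774]]
```

View pics/w1.png

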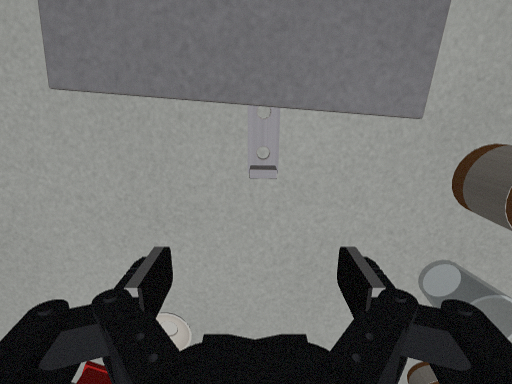

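Wrist view: tab top at about (263,175), outer hole (263,153), inner hole (264,112) at the shelf edge. The dish is at lower left and the beaker at right.

```bash
python3 - <<'E'
from h import *
c=np.load('w1c.npy',allow_pickle=True).item()
for u,v,z in [(263,174.8,.034),(249,174.8,.034),(277,174.8,.034),(263,153.2,.008),(264.3,112.5,.008),(49,88,.099),(422,118,.099)]: print(ray(c,u,v,z).round(4))
E
```

```text
[0.5003 0.1963 0.034 ]
[0.4851 0.1945 0.034 ]
[0.5155 0.1981 0.034 ]
[0.4984 0.2159 0.008 ]
[0.4942 0.261  0.008 ]
[0.3205 0.2605 0.099 ]
[0.6185 0.2722 0.099 ]
```

Request:
move_arm([
  [[0.025, 0.037, -0.18, -0.01, 60], [0.025, 0.037, -0.36, -0.015, 60], [0.025, 0.037, -0.54, -0.015, 60], [0.025, 0.037, -0.7, -0.015, 60], [0.025, 0.037, -0.7, -0.015, 60]],
])

```text
clock: 2.28
tcp_pos: [0.4987, 0.1963, 0.0553]
eef_rot: [0.999, 0.047, -0.005, 0.001]
contact_force: [-0.9, -0.2, -2.2]
opening: 0.768
```

Request:
move_arm([
  [[0, 0, -0.06, 0, 60], [0, 0, -0.12, 0, 60], [0, 0, -0.18, 0, 60], [0, 0, -0.21, 0, 60], [0, 0, -0.21, 0, 60]],
])

```text
clock: 2.7
tcp_pos: [0.4985, 0.1962, 0.0125]
eef_rot: [0.999, 0.047, -0.006, 0.001]
contact_force: [-0.3, 0.5, -1.1]
opening: 0.762
```

Close on the tab.

Request:
move_arm([
  [[0.005, 0, 0, 0, 255], [0.005, 0, 0, 0, 255], [0.005, 0, 0, 0, 255], [0.005, 0, 0, 0, 255], [0.005, 0, 0, 0, 255]],
], newtons=40)

```text
clock: 3.12
tcp_pos: [0.5, 0.1963, 0.0134]
eef_rot: [0.999, 0.047, -0.005, 0.001]
contact_force: [-0.3, -1.2, 6.9]
opening: 0.337
```

Request:
move_arm([
  [[0, 0, 0, 0, 255], [0, 0, 0, 0, 255], [0.005, -0.05, 0, 0, 255], [0.01, -0.1, 0, 0, 255], [0.01, -0.1, 0, 0, 255]],
])

```text
clock: 3.53
tcp_pos: [0.5021, 0.1748, 0.0134]
eef_rot: [0.999, 0.047, -0.005, 0.001]
contact_force: [-0.9, -3.2, 1.4]
opening: 0.339
```

Request:
move_arm([
  [[0.01, -0.12, 0, 0, 255], [0.02, -0.24, 0, 0, 255], [0.03, -0.36, 0, 0, 255], [0.04, -0.48, 0, 0, 255], [0.05, -0.6, 0, 0, 255]],
])

```text
clock: 3.95
tcp_pos: [0.512, 0.0536, 0.0135]
eef_rot: [0.999, 0.046, -0.005, 0.001]
contact_force: [0.2, 2.2, -1.7]
opening: 0.341
```

Request:
move_arm([
  [[0, -0.03, 0, 0, 255], [0, -0.03, 0, 0, 255], [0, -0.03, 0, 0, 60], [0, -0.03, 0, 0, 60], [0, -0.03, 0, 0, 60]],
])

```text
clock: 4.37
tcp_pos: [0.5119, 0.0485, 0.0134]
eef_rot: [0.999, 0.047, -0.005, 0.001]
contact_force: [0.4, -0.6, -0.1]
opening: 0.75
```

Request:
move_arm([
  [[0, 0, 0, 0, 60], [0, 0, 0.15, 0, 60], [0, 0, 0.3, 0, 60], [0, 0.1, 0.5, 0, 30], [0, 0.2, 0.6, 0, 0]],
])

```text
clock: 4.78
tcp_pos: [0.5124, 0.089, 0.1371]
eef_rot: [0.999, 0.046, -0.004, 0.001]
contact_force: [0.1, -0.1, 0.0]
opening: 0.993
```

Request:
move_arm([
  [[-0.02, 0.1, 0, 0, 0], [-0.02, 0.25, 0, 0, 0], [-0.02, 0.25, 0, 0, 0], [-0.02, 0.25, 0, 0, 0]],
])

```text
clock: 5.12
tcp_pos: [0.5081, 0.1406, 0.1371]
eef_rot: [0.999, 0.048, -0.004, 0.001]
contact_force: [-0.2, -0.2, -1.2]
opening: 1.003
```

```bash
python3 - <<'E'
from h import *
w,c=cap('wrist','w2.png');t,ct=cap('top','t2.png');o=get_obs();print(o['clock'],o['tcp_pos'],o['eef_rot'],o['contact_force']); np.save('w2c.npy',c,allow_pickle=True)
tt=cv2.resize(t[155:275,110:360],(750,360))
out=np.zeros((600,800,3),np.uint8);out[:384,:512]=w;cv2.imwrite('pics/c2.png',cv2.cvtColor(np.vstack([w[60:],cv2.resize(t[170:240,160:290],(512,276))]),cv2.COLOR_RGB2BGR))
E
```

```text
5.2167 [0.50821245 0.13909568 0.13680896] [ 0.99889598  0.04681146 -0.00373722  0.0012452 ] [ 0.30944401 -0.21936133 -0.63130889]
```

View pics/c2.png

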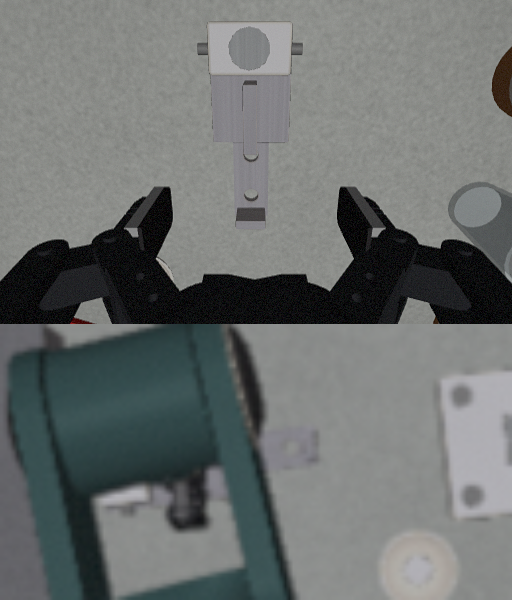

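Carrier out on the bench and released. In the wrist image, holes are at (251,215) and (251,255), the rib top runs from (250,145) to (250,215), the pump's top circle is at (249,108).

```bash
python3 - <<'E'
from h import *
c=np.load('w2c.npy',allow_pickle=True).item()
p=[ray(c,251,255.5,.008),ray(c,251,216.5,.008),ray(c,249.3,108,.054),ray(c,250.3,145,.044)]
print(np.round(p,4))
d=p[2]-p[0];a=np.arctan2(d[1],d[0]);print(np.degrees(a))
u=np.array([np.cos(a),np.sin(a)])
for q,x in zip(p,[-.068,-.022,.082,.054]): print(q[:2]-u*x)
E
```

```text
[[0.5096 0.066  0.008 ]
 [0.5055 0.1106 0.008 ]
 [0.4954 0.2162 0.054 ]
 [0.4986 0.1873 0.044 ]]
95.40355564317072
[0.50318808 0.13374254]
[0.50342672 0.13252148]
[0.50310728 0.13459679]
[0.50365148 0.13356655]
```

Request:
move_arm([
  [[-0.042, 0.16, 0, 0, 110], [-0.042, 0.16, -0.1, 0, 110], [-0.042, 0.16, -0.25, 0, 110], [-0.042, 0.16, -0.4, 0, 110], [-0.042, 0.16, -0.4, 0, 110]],
])

```text
clock: 5.63
tcp_pos: [0.4972, 0.1696, 0.0512]
eef_rot: [0.999, 0.046, -0.007, 0.002]
contact_force: [-1.2, 0.4, -1.7]
opening: 0.572
```

Request:
move_arm([
  [[0, 0, -0.06, 0, 110], [0, 0, -0.12, 0, 110], [0, 0, -0.18, 0, 110], [0, 0, -0.2, 0, 110], [0, 0, -0.2, 0, 110]],
])

```text
clock: 6.05
tcp_pos: [0.4969, 0.1695, 0.0104]
eef_rot: [0.999, 0.046, -0.008, 0.002]
contact_force: [-0.4, 0.1, -0.4]
opening: 0.567
```

Request:
move_arm([
  [[0.014, 0.01, 0.015, 0, 255], [0.014, 0.01, 0.015, 0, 255], [0.014, 0.01, 0.015, 0, 255], [0.014, 0.01, 0.015, 0, 255], [0.014, 0.01, 0.015, 0, 255]],
], newtons=60)

```text
clock: 6.47
tcp_pos: [0.5005, 0.1717, 0.0146]
eef_rot: [0.999, 0.046, -0.007, 0.002]
contact_force: [-2.2, -0.4, 6.6]
opening: 0.133
```

Request:
move_arm([
  [[0, 0, 0, 0, 255], [0, 0, 0, 0, 255]],
])

```text
clock: 6.63
tcp_pos: [0.5005, 0.1718, 0.0148]
eef_rot: [0.999, 0.046, -0.007, 0.002]
contact_force: [-0.3, 0.3, -3.7]
opening: 0.126
```

```bash
python3 - <<'E'
from h import *
o=get_obs();print({k:np.round(o[k],4) for k in ['clock','tcp_pos','eef_rot','contact_force','ft_torque','opening']})
E
```

```text
{'clock': np.float64(6.6333), 'tcp_pos': array([0.5005, 0.1718, 0.0148]), 'eef_rot': array([ 0.9989,  0.0465, -0.0069,  0.0021]), 'contact_force': array([-0.2621,  0.2922, -3.7274]), 'ft_torque': array([-0.0343, -0.0845, -0.0078]), 'opening': np.float64(0.1262)}
```

Request:
move_arm([
  [[0, 0, 0.02, 0, 255], [0, 0, 0.04, 0, 255], [0, 0, 0.06, 0, 255], [0, 0, 0.06, 0, 255], [0, 0, 0.06, 0, 255]],
])

```text
clock: 7.05
tcp_pos: [0.5006, 0.1718, 0.0271]
eef_rot: [0.999, 0.046, -0.007, 0.002]
contact_force: [-0.7, 0.7, -5.7]
opening: 0.13
```

```bash
python3 - <<'E'
from h import *
w,c=cap('wrist','w3.png');s,_=cap('scene','s3.png')
cv2.imwrite('pics/c3.png',cv2.cvtColor(np.vstack([w,cv2.resize(s[130:230,240:370],(512,394))])[:600],cv2.COLOR_RGB2BGR))
np.save('w3c.npy',c,allow_pickle=True)
o=get_obs();print({k:np.round(o[k],4) for k in ['clock','tcp_pos','eef_rot','contact_force','ft_torque','opening']})
E
```

```text
{'clock': np.float64(7.15), 'tcp_pos': array([0.5004, 0.1717, 0.0267]), 'eef_rot': array([ 0.9989,  0.0465, -0.007 ,  0.0021]), 'contact_force': array([ 0.721 ,  0.1545, -5.7962]), 'ft_torque': array([-0.0227, -0.0399, -0.0137]), 'opening': np.float64(0.1311)}
```

View pics/c3.png

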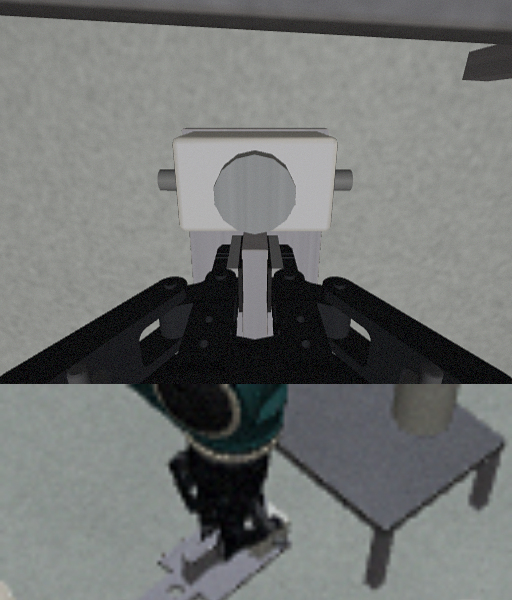

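Lifted 12 mm: Fz is −5.8 N, about 0.59 kg. The pump top spans about (173..337, 137..232), with its circle at (254,192). I'll check the tilt from the circle size and position against a level prediction.

```bash
python3 - <<'E'
from h import *
c=np.load('w3c.npy',allow_pickle=True).item()
im=cv2.imread('pics/w3.png');m=im.min(2)
for r in [150,170,200,215,225]: 
    x=np.where(m[r]>185)[0]; print(r,x.min() if len(x) else None,x.max() if len(x) else None)
cc=m[:,215]; print([ (r,int(cc[r])) for r in range(124,240,3)])
a=np.radians(95.4);u=np.array([np.cos(a),np.sin(a),0]);v=np.array([-u[1],u[0],0]);k=np.array([0,0,1.])
G=np.array([.5004,.1717,.034]);gx=.0384
for t in [-.15,-.1,-.05,0,.05,.1,.15]:   # t>0 pump end down
    U=u*np.cos(t)-k*np.sin(t);W=k*np.cos(t)+u*np.sin(t)
    P=lambda x,y,z:G+U*(x-gx)+v*y+W*(z-.022)
    q=proj(c,[P(.103,.034,.054),P(.103,-.034,.054),P(.061,.034,.054),P(.061,-.034,.054),P(.082,.034,.054),P(.082,-.034,.054)])
    print(t,q[:4].round(1).tolist(),'midw',(q[5]-q[4]).round(1))
E
```

```text
150 250 250
170 None None
200 None None
215 None None
225 None None
[(124, 138), (127, 133), (130, 147), (133, 85), (136, 90), (139, 148), (142, 171), (145, 177), (148, 179), (151, 177), (154, 177), (157, 179), (160, 176), (163, 177), (166, 179), (169, 178), (172, 177), (175, 178), (178, 180), (181, 160), (184, 114), (187, 131), (190, 128), (193, 131), (196, 128), (199, 132), (202, 131), (205, 137), (208, 179), (211, 178), (214, 176), (217, 177), (220, 177), (223, 176), (226, 177), (229, 160), (232, 139), (235, 142), (238, 137)]
-0.15 [[153.7, 161.5], [356.0, 161.7], [170.3, 261.1], [339.9, 262.0]] midw [184.5   0.6]
-0.1 [[156.1, 154.3], [353.7, 154.4], [170.6, 256.1], [339.7, 257.0]] midw [182.2   0.6]
-0.05 [[158.6, 147.8], [351.4, 147.8], [170.9, 251.2], [339.4, 252.1]] midw [179.8   0.5]
0 [[161.1, 141.9], [349.1, 141.9], [171.4, 246.3], [339.0, 247.1]] midw [177.2   0.4]
0.05 [[163.6, 136.8], [346.8, 136.7], [171.9, 241.5], [338.5, 242.3]] midw [174.6   0.4]
0.1 [[166.0, 132.4], [344.5, 132.3], [172.4, 236.9], [338.0, 237.6]] midw [171.8   0.3]
0.15 [[168.4, 128.6], [342.3, 128.5], [173.0, 232.3], [337.5, 233.0]] midw [169.    0.3]
```

```bash
python3 - <<'E'
from h import *
a=np.radians(95.4);u=np.array([np.cos(a),np.sin(a),0]);v=np.array([-u[1],u[0],0]);k=np.array([0,0,1.])
def model(G,gx,t):
    U=u*np.cos(t)-k*np.sin(t);W=k*np.cos(t)+u*np.sin(t)
    P=lambda x,y,z:G+U*(x-gx)+v*y+W*(z-.022)
    return [P(.103,.034,.054),P(.103,-.034,.054),P(.061,.034,.054),P(.061,-.034,.054),P(.104,.038,.008),P(.104,-.038,.008),P(.082,0,.054)]
c=np.load('w2c.npy',allow_pickle=True).item()
print('w2',proj(c,model(np.array([.5033,.1336,.022]),0,0)).round(1).tolist())
c=np.load('w3c.npy',allow_pickle=True).item()
for t in [0,.1,.2]: print(t,proj(c,model(np.array([.5004,.1717,.034]),.0384,t)).round(1).tolist())
w=cv2.imread('pics/w2.png')[70:145,190:310];x=cv2.imread('pics/w3.png')[115:245,150:360]
cv2.imwrite('pics/c4.png',np.vstack([cv2.resize(w,(420,262)),cv2.resize(x,(420,260))]))
E
```

```text
w2 [[203.4, 79.7], [295.3, 79.7], [206.2, 137.4], [293.0, 137.5], [208.1, 83.5], [293.2, 83.6], [249.4, 109.4]]
0 [[161.1, 141.9], [349.1, 141.9], [171.4, 246.3], [339.0, 247.1], [182.4, 130.0], [329.8, 129.9], [254.8, 197.3]]
0.1 [[166.0, 132.4], [344.5, 132.3], [172.4, 236.9], [338.0, 237.6], [185.7, 132.4], [326.7, 132.3], [254.9, 186.7]]
0.2 [[170.8, 125.5], [340.1, 125.3], [173.7, 227.9], [336.9, 228.5], [188.7, 135.8], [323.8, 135.7], [255.0, 177.7]]
```

View pics/c4.png

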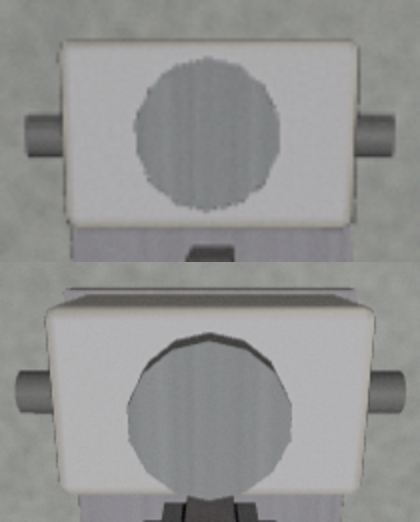

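In this crop the plate's far edge is at row 128.5 with columns 182.5–328.5. The level prediction is row 130 and 182–330, so the carrier hangs level and x≈+38 is close enough to the balance point. I'll grip harder, lift and carry it over.

Request:
move_arm([
  [[0, 0, 0, 0, 255], [0, 0, 0.06, 0, 255], [0, 0, 0.15, 0, 255], [0, 0, 0.25, 0, 255], [0, 0, 0.35, 0, 255]],
], newtons=100)

```text
clock: 7.57
tcp_pos: [0.5002, 0.1717, 0.0982]
eef_rot: [0.999, 0.047, -0.007, 0.002]
contact_force: [0.4, 0.8, -5.1]
opening: 0.121
```

Request:
move_arm([
  [[0, 0, 0.1, 0, 255], [0, 0, 0.22, 0, 255], [0, 0, 0.34, 0, 255], [0, -0.03, 0.46, 0, 255], [0, -0.1, 0.58, 0, 255]],
])

```text
clock: 7.98
tcp_pos: [0.4998, 0.1523, 0.2162]
eef_rot: [0.999, 0.047, -0.007, 0.002]
contact_force: [0.8, 0.0, -6.6]
opening: 0.12
```

Request:
move_arm([
  [[0, -0.12, 0.06, 0, 255], [0.01, -0.25, 0.1, 0, 255], [0.02, -0.38, 0.1, 0, 255], [0.03, -0.52, 0.1, 0, 255], [0.04, -0.66, 0.1, 0, 255]],
])

```text
clock: 8.4
tcp_pos: [0.5075, 0.0191, 0.2374]
eef_rot: [0.999, 0.047, -0.006, 0.002]
contact_force: [1.6, 0.2, -5.7]
opening: 0.123
```

Request:
move_arm([
  [[0.01, -0.14, 0, 0, 255], [0.02, -0.28, 0, 0, 255], [0.03, -0.42, 0, 0, 255], [0.04, -0.56, 0, 0, 255], [0.05, -0.7, 0, 0, 255]],
])

```text
clock: 8.82
tcp_pos: [0.5172, -0.1222, 0.2383]
eef_rot: [0.999, 0.047, -0.006, 0.002]
contact_force: [-0.2, -0.2, -5.2]
opening: 0.122
```

Request:
move_arm([
  [[0, -0.13, 0, 0, 255], [0.01, -0.26, 0, 0, 255], [0.01, -0.38, 0, -0.008, 255], [0.02, -0.5, 0, -0.008, 255], [0.02, -0.6, 0, -0.008, 255]],
])

```text
clock: 9.23
tcp_pos: [0.521, -0.2438, 0.2391]
eef_rot: [0.999, 0.041, -0.006, 0.002]
contact_force: [0.9, 0.4, -4.8]
opening: 0.121
```

Request:
move_arm([
  [[0.01, -0.12, 0, 0, 255], [0.01, -0.24, 0, 0, 255], [0.01, -0.36, 0, 0, 255], [0.01, -0.44, 0, 0, 255], [0.01, -0.5, 0, 0, 255]],
])

```text
clock: 9.65
tcp_pos: [0.5227, -0.3452, 0.2395]
eef_rot: [0.999, 0.04, -0.006, 0.002]
contact_force: [0.9, 0.2, -5.3]
opening: 0.123
```

Request:
move_arm([
  [[0, 0, 0, 0, 255], [0, 0, 0, 0, 255], [0, 0, 0, 0, 255]],
])

```text
clock: 9.9
tcp_pos: [0.5228, -0.3444, 0.2397]
eef_rot: [0.999, 0.04, -0.006, 0.002]
contact_force: [-0.3, -0.2, -4.4]
opening: 0.122
```

```bash
python3 - <<'E'
from h import *
w,c=cap('wrist','w5.png');o=get_obs();print({k:np.round(o[k],4) for k in ['clock','tcp_pos','eef_rot','contact_force','ft_torque','opening']})
np.save('w5c.npy',c,allow_pickle=True)
print(proj(c,[[.5116,-.2098,.068],[.513,-.254,.068]]))
cv2.imwrite('pics/c5.png',cv2.resize(cv2.cvtColor(w,cv2.COLOR_RGB2BGR),(800,600),interpolation=cv2.INTER_CUBIC))
E
```

```text
{'clock': np.float64(9.95), 'tcp_pos': array([ 0.5229, -0.3443,  0.2397]), 'eef_rot': array([ 0.9992,  0.0406, -0.0061,  0.002 ]), 'contact_force': array([-0.4641,  0.9652, -5.5932]), 'ft_torque': array([ 0.037 ,  0.0123, -0.0401]), 'opening': np.float64(0.118)}
[[257.18702952  46.46906015]
 [255.00465236  93.5712075 ]]
```

View pics/c5.png

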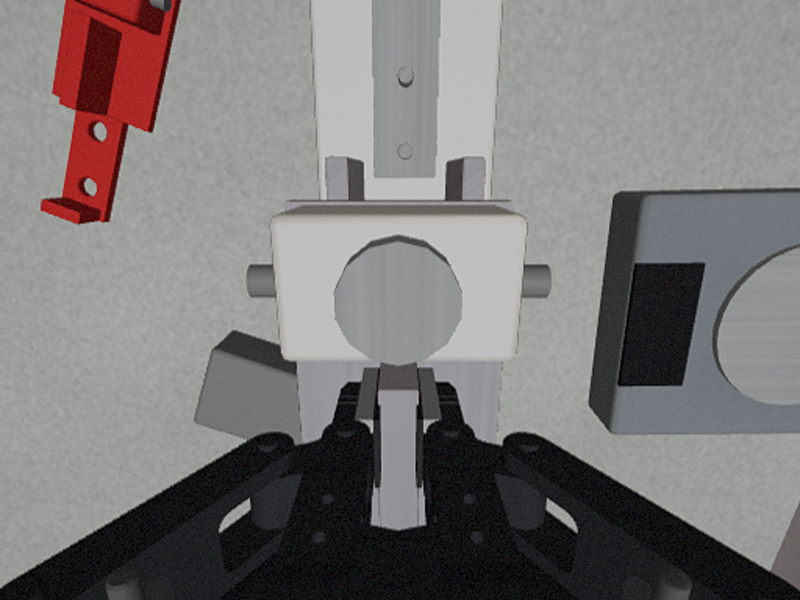

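Both pins are visible at (405,72) and (405,151) in the 800-px picture, between the fork tops at (345,178) and (465,178). The carrier's plate edge is still at row 128.6, so it is level and hasn't slipped.

```bash
python3 - <<'E'
from h import *
c=np.load('w5c.npy',allow_pickle=True).item();s=512/800
im=cv2.imread('pics/w5.png')
pi=ray(c,405*s,72*s,.068);po=ray(c,405*s,151*s,.068);print(pi,po,pi-po)
d=(pi-po)[:2];print(np.linalg.norm(d),np.degrees(np.arctan2(d[1],d[0])))
q=[ray(c,u*s,v*s,z)[:2] for u,v,z in [(317,100,.04),(497,100,.04),(312,5,.04),(502,5,.04),(373,60,.05),(440,60,.05),(373,170,.05),(437,170,.05)]];print(np.round(q,4))
m=(pi+po)[:2]/2;a=np.radians(94.6);u=np.array([np.cos(a),np.sin(a)])
print('pinmid',m,'tool target',m+u*(.045+.0382))
cv2.imwrite('pics/p5.png',0*im) if 0 else None
E
```

```text
[ 0.51357059 -0.20929658  0.068     ] [ 0.51761947 -0.25666103  0.068     ] [-0.00404888  0.04736445  0.        ]
0.04753719019665886 94.88596113219396
[[ 0.4526 -0.2266]
 [ 0.5794 -0.2166]
 [ 0.4478 -0.1687]
 [ 0.5742 -0.159 ]
 [ 0.4914 -0.2004]
 [ 0.5361 -0.1969]
 [ 0.4958 -0.2706]
 [ 0.5415 -0.2669]]
pinmid [ 0.51559503 -0.23297881] tool target [ 0.50892248 -0.1500468 ]
```

Request:
move_arm([
  [[-0.01, 0.1, 0, 0, 255], [-0.02, 0.25, 0, 0, 255], [-0.03, 0.42, 0, 0, 255], [-0.05, 0.6, 0, 0, 255], [-0.06, 0.75, 0, 0, 255]],
])

```text
clock: 10.37
tcp_pos: [0.5102, -0.1915, 0.24]
eef_rot: [0.999, 0.041, -0.006, 0.002]
contact_force: [0.2, 0.3, -5.9]
opening: 0.12
```

Request:
move_arm([
  [[-0.01, 0.15, 0, 0, 255], [-0.01, 0.23, 0, 0, 255], [-0.01, 0.25, 0, 0, 255], [-0.01, 0.25, -0.1, 0, 255], [-0.01, 0.25, -0.2, 0, 255]],
])

```text
clock: 10.78
tcp_pos: [0.5087, -0.1407, 0.2009]
eef_rot: [0.999, 0.042, -0.004, 0.002]
contact_force: [0.2, 0.3, -6.7]
opening: 0.123
```

Request:
move_arm([
  [[0.004, -0.047, -0.1, 0, 255], [0.004, -0.047, -0.22, 0, 255], [0.004, -0.047, -0.35, 0, 255], [0.004, -0.047, -0.46, 0, 255], [0.004, -0.047, -0.52, 0, 255]],
])

```text
clock: 11.2
tcp_pos: [0.5084, -0.1495, 0.0943]
eef_rot: [0.999, 0.042, -0.006, 0.002]
contact_force: [0.1, 0.7, -5.9]
opening: 0.121
```

Request:
move_arm([
  [[0, 0, 0, 0, 255], [0, 0, 0, 0, 255]],
])

```text
clock: 11.37
tcp_pos: [0.5083, -0.1493, 0.0944]
eef_rot: [0.999, 0.042, -0.006, 0.002]
contact_force: [0.5, -0.2, -4.9]
opening: 0.121
```

```bash
python3 - <<'E'
from h import *
o=get_obs();print({k:np.round(o[k],4) for k in ['clock','tcp_pos','eef_rot','contact_force','ft_torque','opening']})
R=cv2.Rodrigues; from scipy.spatial.transform import Rotation as Q
print(Q.from_quat(o['eef_rot']).as_matrix().round(4))
s,c=cap('scene','s6.png')
E
```

```text
{'clock': np.float64(11.3667), 'tcp_pos': array([ 0.5083, -0.1493,  0.0944]), 'eef_rot': array([ 0.9991,  0.0423, -0.006 ,  0.0018]), 'contact_force': array([ 0.5384, -0.2362, -4.8837]), 'ft_torque': array([ 0.0127, -0.0006, -0.0196]), 'opening': np.float64(0.1214)}
[[ 0.9963  0.0845 -0.0119]
 [ 0.0845 -0.9964 -0.0041]
 [-0.0122  0.0031 -0.9999]]
```

Request:
move_arm([
  [[0.007, -0.004, -0.02, -0.002, 255], [0.007, -0.004, -0.04, -0.002, 255], [0.007, -0.004, -0.055, -0.002, 255], [0.007, -0.004, -0.07, -0.002, 255], [0.007, -0.004, -0.07, -0.002, 255]],
])

```text
clock: 11.83
tcp_pos: [0.51, -0.1503, 0.0808]
eef_rot: [0.999, 0.041, -0.006, 0.002]
contact_force: [-0.3, -0.1, -6.3]
opening: 0.123
```

Request:
move_arm([
  [[-0.002, 0, -0.015, 0, 255], [-0.002, 0, -0.03, 0, 255], [-0.002, 0, -0.03, 0, 255]],
])

```text
clock: 12.08
tcp_pos: [0.5093, -0.1502, 0.074]
eef_rot: [0.999, 0.041, -0.006, 0.002]
contact_force: [0.5, -0.6, -7.0]
opening: 0.12
```

Request:
move_arm([
  [[0.001, 0, -0.015, 0, 255], [0.001, 0, -0.03, 0, 255], [0.001, 0, -0.04, 0, 255], [0.001, 0, -0.04, 0, 255]],
])

```text
clock: 12.42
tcp_pos: [0.5092, -0.1501, 0.0654]
eef_rot: [0.999, 0.041, -0.006, 0.002]
contact_force: [0.6, 0.0, -5.3]
opening: 0.122
```

Request:
move_arm([
  [[0, 0, -0.005, 0, 255], [0, 0, -0.01, 0, 255], [0, 0, -0.01, 0, 255]],
])

```text
clock: 12.67
tcp_pos: [0.5095, -0.1502, 0.0647]
eef_rot: [0.999, 0.041, -0.006, 0.002]
contact_force: [-6.1, 2.1, 7.5]
opening: 0.118
```

```bash
python3 - <<'E'
from h import *
o=get_obs();print({k:np.round(o[k],4) for k in ['clock','tcp_pos','eef_rot','contact_force','ft_torque','opening']})
s,c=cap('scene');t,ct=cap('top')
a=cv2.resize(s[185:265,170:270],(750,600));cv2.imwrite('pics/c6.png',cv2.cvtColor(a,cv2.COLOR_RGB2BGR))
E
```

```text
{'clock': np.float64(12.6667), 'tcp_pos': array([ 0.5095, -0.1502,  0.0647]), 'eef_rot': array([ 0.9992,  0.0407, -0.006 ,  0.0018]), 'contact_force': array([-6.1467,  2.0521,  7.4554]), 'ft_torque': array([ 0.291 ,  0.8385, -0.061 ]), 'opening': np.float64(0.1183)}
```

View pics/c6.png

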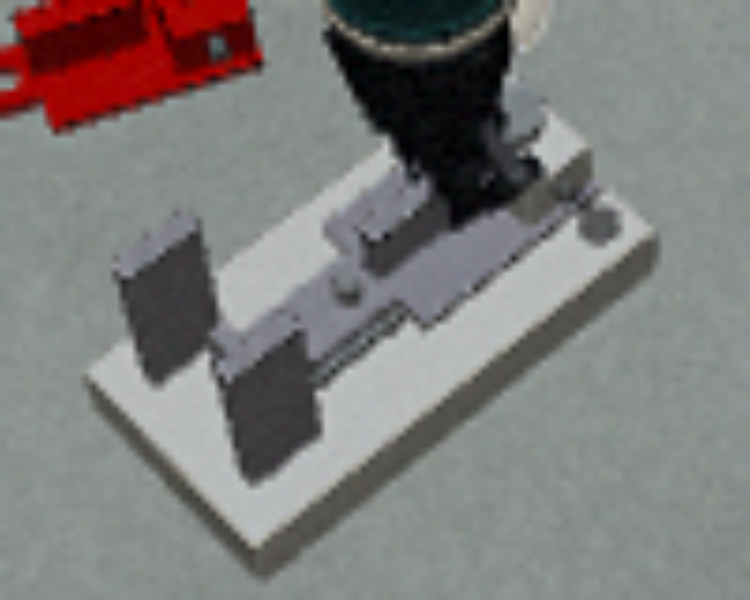

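The carrier sits on the block with the tongue between the fork uprights and a pin showing in the inner hole at (345,290). Contact came at the expected seat height, so I release and withdraw.

Request:
move_arm([
  [[0, 0, 0.002, 0, 200], [0, 0, 0.002, 0, 160], [0, 0, 0.002, 0, 110], [0, 0, 0.002, 0, 110], [0, 0, 0.002, 0, 110]],
], newtons=20)

```text
clock: 13.18
tcp_pos: [0.5096, -0.1502, 0.0651]
eef_rot: [0.999, 0.041, -0.006, 0.002]
contact_force: [0.4, -0.1, 0.6]
opening: 0.57
```

Request:
move_arm([
  [[0, 0, 0.05, 0, 110], [0, 0, 0.12, 0, 110], [0, 0, 0.25, 0, 110], [0, 0, 0.4, 0, 110], [0, 0, 0.6, 0, 110]],
])

```text
clock: 13.6
tcp_pos: [0.5087, -0.1499, 0.1853]
eef_rot: [0.999, 0.041, -0.007, 0.001]
contact_force: [-0.0, -0.2, -1.1]
opening: 0.572
```

Request:
move_arm([
  [[0, -0.15, 0.2, 0, 0], [0, -0.35, 0.3, 0, 0], [0, -0.55, 0.3, 0, 0], [0, -0.7, 0.3, 0, 0], [0, -0.7, 0.3, 0, 0]],
])

```text
clock: 14.02
tcp_pos: [0.5081, -0.2949, 0.2462]
eef_rot: [0.999, 0.039, -0.007, 0.002]
contact_force: [0.8, 0.4, -1.0]
opening: 0.999
```

```bash
python3 - <<'E'
from h import *
o=get_obs();print({k:np.round(o[k],4) for k in ['clock','tcp_pos','contact_force','opening']})
w,c=cap('wrist','w7.png');np.save('w7c.npy',c,allow_pickle=True);s,_=cap('scene')
cv2.imwrite('pics/c7.png',cv2.cvtColor(np.vstack([w[:300],cv2.resize(s[185:245,170:270],(512,300))]),cv2.COLOR_RGB2BGR))
E
```

```text
{'clock': np.float64(14.0167), 'tcp_pos': array([ 0.5081, -0.2949,  0.2462]), 'contact_force': array([ 0.8066,  0.4457, -1.0023]), 'opening': np.float64(0.9994)}
```

View pics/c7.png

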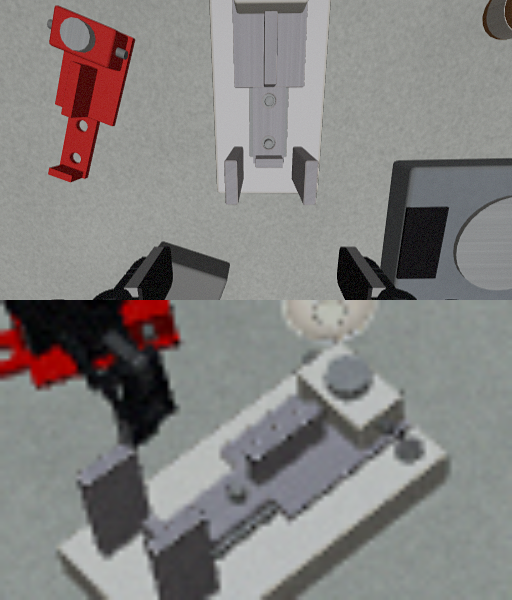

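Both holes, at (269,100) and (269,143), show a pin inside. The carrier is flat between the fork uprights, and the gripper is clear.

```bash
python3 -c "
from h import *
print(order.finish_job(), get_obs()['clock'])"
```

```text
the job is handed in; nothing more can be done
the job is handed in; nothing more can be done
```

The carrier is hung on the pin block and let go, and I handed the job in at about 14 s of the 72 s allowed. I got no verdict back.

**What I did**
- I gripped the tab and drew the carrier about 150 mm out from under the shelf. I let it go flat on the bench with its middle about 0.22 m from the shelf's centre line.
- I took it again on the rib at about x=+38 mm. A 12 mm trial lift showed it level, at about 0.59 kg.
- I found the pins with the wrist camera and lowered the carrier onto them with no force rise until it reached seat level. No feeling search was needed.

**Last checks**
- Contact came at a tool height of 0.0647 m, where 0.0648 m was expected for fully home.
- After release, the wrist and scene pictures show a pin in each hole, the tongue between the fork uprights and the carrier lying flat. The gripper is clear.
- The bystanders I could see in the last pictures looked undisturbed, but I did not measure their positions again.

**What disagreed**
- The top camera placed things 3–4 mm differently from the wrist camera. It put the pin block about 11–14 mm from nominal along the stand, more than the 10 mm possible. I used the wrist readings, and the fit agreed with them.
- I did not measure the hung carrier's offset along the stand directly. With the pins through the holes it should be at most about 12.5 mm, within the 14 mm limit.

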